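# Fit the loose cooking plate into the opened contact grill

## Task

The washed cooking plate has only been laid loosely on the lower half of the opened grill (the half without the carrying handle). Slide its two tongues fully home under the retaining brackets at the hinge, then press that half's release lever so that the plate's lip drops past it, and let the lever spring back over the lip, leaving the plate lying flat and locked in. Leave the plate that is already fitted in the upper half and the jar, cups and spatula where they are.

Things in the scene. Friction and masses are not known exactly. Their poses are not given: they have to be found in the camera images.
- grill: Fixed contact grill opened flat on the worktop, black shell, steel frame: two equal halves, each 256 mm along the hinge (y) by 192 mm. Origin on the worktop under the middle of the hinge; +x points from the lower half (loose plate, knob) to the upper half (fitted plate, black handle out to x 254 mm); z up. The deck on which plates lie is at z 50 mm, the frame's walls end at z 63 mm.
- seat (a point): Where the loose plate's origin lies once fitted (grill frame x -104, y 0, z 50 mm; up to 2 mm in x and 5 mm in y either way is home), with the plate's axes along the grill's. The lower half's side walls have inner faces 114 mm to either side of it.
- brackets (a point): Fixed point on the lower half's deck midway between the mouths of the two retaining brackets (grill frame x -36, y 0, z 50 mm). The brackets stand at y +-60 mm and reach from x -36 to the hinge-side wall at x -20 mm, the stop for the tongue tips. Under each is a slot for a tongue, 8.5 mm high, 34 mm wide, flaring to 46 mm at the mouth. Bracket tops are at z 63 mm.
- outer_wall (a point): Middle of the top inner edge of the lower half's outer wall (grill frame x -178.5, y 0, z 63 mm). The wall is 14 mm thick with a 52 mm wide notch here for the release lever, whose nose (40 mm wide, z 57 to 63 mm) reaches 7 mm inwards of the wall. The nose is square: pressing down on the plate does not open it.
- plate: Loose black cast plate, 0.4 to 0.7 kg: shallow pan 130 (x) by 200 mm (y), 22 mm high, rim 8 mm thick, floor 7 mm thick with 4 mm ribs along x. Origin at the centre of its underside, z up. It starts 19 to 30 mm short of home, up to 8 mm off sideways and 5 degrees askew, tongue tips on the deck, lip side propped on lever nose and outer wall (tilt 6 degrees). It slides when pushed with 2 to 7 N.
- tongues (a point): Point on the loose plate midway between the tips of its two bare metal tongues, on the underside (plate frame x 83, y 0, z 0 mm). The tongues, at y +-60 mm, are 24 mm wide, 5 mm thick and stick out 18 mm from the +x edge. Home: x -20 to -22.5, z 50 mm in the grill's frame, tips against the hinge-side wall.
- lip (a point): Middle of the outer edge of the loose plate's bare metal lip, on the underside (plate frame x -73, y 0, z 0 mm). The lip, 180 mm wide and 5 mm thick, sticks out 8 mm from the -x edge. It comes off the outer wall only in the last 2.5 mm of the slide and then hangs on the lever's nose (z 63 mm); locked, it is at z 50 mm under the nose.
- lever (a joint): Lower half's release lever, rad: 0 = sprung up, nose over the lip (starts so); grows as its thumb pad is pressed down, to a stop at 0.46; the nose clears the lip between 0.2 and 0.3. Pivot line along the grill's y at x -173.5, z 36 mm in its frame. Spring: 3 N at the pad at first, 8 to 12 N when open; snaps back when let go.
- lever_pad (a point): Pressing point on top of the lower half's lever's thumb pad (flat aluminium tab 46 mm wide, standing 28 mm out from the outer wall, free space under it); moves with the lever. At rest at x -209.5, y 0, z 46 mm in the grill's frame; 16 mm lower at its stop.
- plate_upper: The same kind of plate already fitted and locked in the upper half (turned by 180 degrees; origin as for the loose plate). Leave it alone.
- lever_upper (a joint): Release lever of the upper half, rad, as the lower one; 0 = shut over the fitted plate's lip.
- jar: Clip-top glass jar, 80 mm across, 100 mm high, standing in front of the lower half; origin at the centre of its base. Bystander.
- ramekins: Stack of white ceramic cups, 76 mm across, 86 mm high, standing in front of the lower half; origin at the centre of its base. Bystander.
- spatula: Spatula 230 mm long, wooden handle and steel blade, lying on the worktop beyond the upper half's handle; origin near its middle, on its underside. Bystander.
Mind the look-alikes: they are no part of the job. Leave any red look-alike of the plate alone.

How it is judged:
By the outcome, as a careful person would: the job done as asked, in the order asked, and still so for the second after the job is handed in, with the robot touching nothing.
It also fails if it takes over 48 s, if anything falls off the work surface, if the arm or the gripper's body presses on something with over 40 N, if the wrist force passes 120 N, or if a joint passes its speed limit or range.

## Robot

A 7-joint arm with a two-finger parallel gripper is mounted at the origin on the work surface. World frame = base frame: x ahead of the robot, y to its left, z up, the work surface at z = 0. Lengths are in m, angles in rad, forces in N, time in s.
With the tool pointing down it reaches from about 0.4 to 0.85 m from the base axis. Payload 4.5 kg.
Tool frame: the origin (TCP) lies at the very end of the fingers, on their centre line; the grasp point (between the pads) lies 19 mm behind it (tcp_to_grasp is the z of the grasp point in the tool frame, in m); z points along the fingers, y is the line along which they close (so a half turn about z gives the same grasp; the last joint's range is limited). The gripper opens to 88 mm and grips with 3 to 60 N. Pads are 18 mm wide; open, the fingers measure 123 mm over their backs; the gripper's body (75 mm by 187 mm) begins 45 mm behind the grasp point.
Start: joints at [0.034, 0.689, -0.195, 1.565, 0.157, 0.902, -0.215], TCP at [0.625, 0, 0.239] pointing down, gripper open.
Joint ranges: [-3.01, 3.01], [-0.46, 2.08], [-1.47, 1.51], [0.13, 2.56], [-1, 4.14], [0.04, 2.09], [-2.66, 2.66]. Speed limits (rad/s): [2.57, 2.57, 3.14, 3.14, 3.14, 3.14, 3.14].

## Interface

Orientations are given as a unit quaternion [x, y, z, w].
In Python, from plant import * gives the robot as it stands. The module is installed in compiled form; this text tells all that it offers.
- The arm moves only by the shell command python3 -m jog 'ROWS' [OPENING] [FORCE]. ROWS is JSON, a list that holds one entry, the list of rows, each a list of 6 numbers: the shift along the tool's x, y, z in m, then the turn, a rotation vector about the tool's x, y, z in rad. In form: [[[dx, dy, dz, ax, ay, az], ...]]. A call has 1 to 12 rows; each row shifts and turns the commanded pose from where the row before left it, along the tool's axes as they then stand; what a row does not reach is not made up. A row lasts 1/8 s, in which the tool goes at most 62.5 mm and 10.7 degrees, less where a joint would pass 70% of its speed; a pose out of reach is approached as far as the arm can. A call with a gripper value outside its range is refused whole. OPENING is the finger opening in m, from 0 to 0.0881, set as the call begins (- or left out, the last holds). The fingers move at their own pace and stop on an object; FORCE is the grip in N (left out, the last holds). Time passes only in rows, so rows that do not move let the fingers close. It gives the time, the measured TCP pose, the force, the opening and the grip force at its end, in the units of the state.
- get_state(): the state, without advancing time (a new reading comes with each control period).
- snapshot(name): name is "scene" or "side" or "wrist"; returns a dict with "frame" (400x640x3 uint8, red, green, blue), "mtx" (3x3 intrinsics, pixels), "xyz" and "orientation" of the camera in the world; the wrist camera has in their place "mount" (4x4, takes a point from camera to tool coordinates, whose origin is the TCP and whose axes are the flange's). Camera axes: x right, y down, z forward; pixel columns grow to the right and rows downward; lengths in m; the calibration is good to about 2 mm. A picture is of the moment at which its call begins: read the wrist's pose just before it. There is no depth.
- finish_job(): hands the job in; it is judged then, once.
The state is a dict: "clock": time; "q": joint angles; "qd": joint speeds; "joint_torque": joint torques, N m; "tool_pos": TCP position; "eef_rot": TCP orientation; "contact_force": force on the tool from outside, world axes, zero at the start; "moment": the same for the moment, N m; "opening": opening from 0.0 (shut) to 1.0 (fully open); "finger_force": force on a finger pad.
Only numpy, scipy, OpenCV 4.12 (cv2) and the standard library are available. Lean on these libraries where they do the work, as an engineer would, in place of code of your own. Each camera call takes 0.05 s, during which the arm holds its last target. There are 200 camera calls.

## Working session

There is one attempt and no reset: what is moved stays moved. The work goes in short steps, Python scripts to look and compute and a shell command to move; the robot and the scene stay as the last step left them, time stands still between calls to the robot, and variables do not carry over. Pictures are saved under pics/ and viewed, at most 10 in all, crops included, and the job is handed in when it is done.

```bash
mkdir -p pics
python3 - <<'E'
from plant import *
import cv2,json
s=get_state();print(s)
for n in("scene","side"):
    d=snapshot(n);cv2.imwrite(f"pics/{n}0.png",d["frame"][:,:,::-1]);print(n,d["mtx"],d["xyz"],d["orientation"])
d=snapshot("wrist");cv2.imwrite("pics/wrist0.png",d["frame"][:,:,::-1]);print(d["mtx"],d["mount"])
E
```

```text
{'clock': 0.0, 'q': array([ 0.03381061,  0.68997709, -0.19449754,  1.56636782,  0.15728932,
        0.90253762, -0.21510638]), 'qd': array([ 0.00078179, -0.00066082, -0.00175232, -0.00071642,  0.00055096,
       -0.00119567,  0.00049863]), 'joint_torque': array([ 3.38560185e-04, -5.27571630e+01, -1.26686912e+00, -1.53434461e+01,
       -5.26333472e-02,  6.56995355e-03,  1.65937727e-04]), 'tool_pos': array([ 6.24340470e-01, -6.64864453e-05,  2.37907607e-01]), 'eef_rot': array([ 7.07088420e-01,  7.07124504e-01, -7.21835651e-04, -6.17528942e-04]), 'contact_force': array([-0.00844862,  0.33807163,  0.60258832]), 'moment': array([-0.00634509, -0.00475101, -0.00320167]), 'finger_force': 0.0, 'opening': 1.0026205359445794}
scene [[415.2764993    0.         322.65434326]
 [  0.         415.2764993  197.91974109]
 [  0.           0.           1.        ]] [1.12721488 0.24401453 0.9946113 ] [ 0.56235645  0.77278758 -0.23505731 -0.17692552]
side [[450.82202746   0.         317.96078662]
 [  0.         450.82202746 197.37873545]
 [  0.           0.           1.        ]] [-0.0687658   0.74588979  1.18794426] [-0.32566314  0.88484714 -0.31171539  0.11756943]
[[317.24188347   0.         324.06910587]
 [  0.         317.24188347 198.29897476]
 [  0.           0.           1.        ]] [[ 9.60375225e-05 -9.58766538e-01 -2.84194856e-01  7.36057880e-02]
 [ 9.99999889e-01 -3.92958708e-05  4.70497881e-04 -3.54146420e-04]
 [-4.62265309e-04 -2.84194870e-01  9.58766427e-01 -1.45660560e-01]
 [ 0.00000000e+00  0.00000000e+00  0.00000000e+00  1.00000000e+00]]
```

View pics/scene0.png

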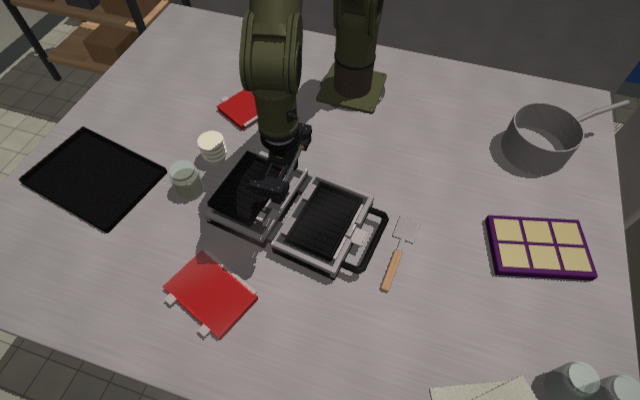

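View pics/wrist0.png

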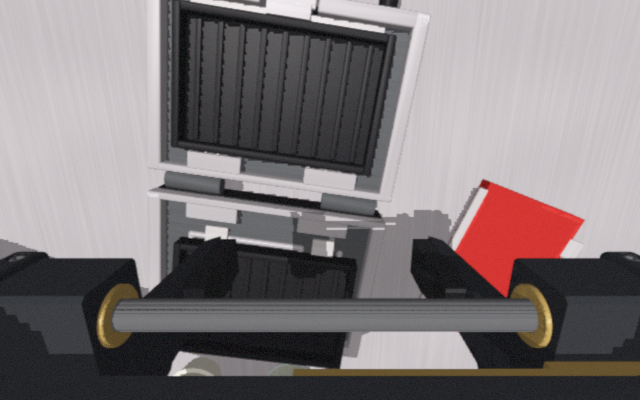

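The red plates (scene 210,295 and 238,107), the baking tray (95,178) and the fitted plate (325,215) could be mistaken for the target. The loose plate is the black one at about (240,185), in the half next to the jar and cups and without a handle. The wrist view shows it with its tongues at (215,233) and (322,247). I'm moving back for a clear view of it.

```bash
python3 -m jog '[[[-0.04,0,-0.03,0,0,0],[-0.05,0,-0.04,0,0,0],[-0.05,0,-0.04,0,0,0],[-0.04,0,-0.03,0,0,0],[0,0,0,0,0,0],[0,0,0,0,0,0]]]'
cat > h.py <<'E'
from plant import *
import numpy as np,cv2
from scipy.spatial.transform import Rotation as R
def wrist(name):
    s=get_state();d=snapshot("wrist");cv2.imwrite(name,d["frame"][:,:,::-1])
    T=np.eye(4);T[:3,:3]=R.from_quat(s["eef_rot"]).as_matrix();T[:3,3]=s["tool_pos"]
    np.savez(name[:-3]+"npz",T=T@d["mount"],K=d["mtx"]);return s
def fixed(n,name):
    d=snapshot(n);cv2.imwrite(name,d["frame"][:,:,::-1])
    T=np.eye(4);T[:3,:3]=R.from_quat(d["orientation"]).as_matrix();T[:3,3]=d["xyz"]
    np.savez(name[:-3]+"npz",T=T,K=d["mtx"])
def at_z(name,px,z):
    f=np.load(name[:-3]+"npz");T=f["T"];p=np.c_[np.atleast_2d(px),np.ones(len(np.atleast_2d(px)))]
    r=(T[:3,:3]@np.linalg.inv(f["K"])@p.T).T;c=T[:3,3]
    z=np.broadcast_to(z,len(r));return c+r*((z-c[2])/r[:,2])[:,None]
def proj(name,P):
    f=np.load(name[:-3]+"npz");T=np.linalg.inv(f["T"]);p=(T[:3,:3]@np.atleast_2d(P).T).T+T[:3,3]
    p=(f["K"]@p.T).T;return p[:,:2]/p[:,2:]
E
python3 - <<'E'
from h import *
s=wrist("pics/w1.png");print(s["tool_pos"]);fixed("scene","pics/s1.png");fixed("side","pics/d1.png")
E
```

```text
clock: 0.9
tool_pos: [0.6246, -0.1762, 0.3758]
eef_rot: [0.707, 0.708, 0.0, -0.001]
contact_force: [0.1, 0.7, 0.2]
opening: 0.999
finger_force: 0.0
[ 0.62460574 -0.17623361  0.37579717]
```

View pics/w1.png

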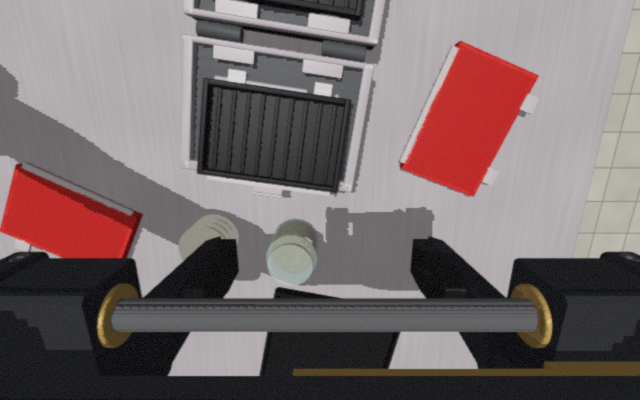

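The loose black plate is at about (275,135) with its tongues at (237,76) and (323,89). The lever pad is at (270,194), and the cups (210,238) and jar (292,258) are close by. I'm taking an enlarged crop to check.

```bash
python3 -c "
import cv2
a=cv2.imread('pics/w1.png')[25:215,170:390];cv2.imwrite('pics/c1.png',cv2.resize(cv2.convertScaleAbs(a,alpha=1.4,beta=20),None,fx=3,fy=3,interpolation=cv2.INTER_CUBIC))"
```

```text
(no output)
```

View pics/c1.png

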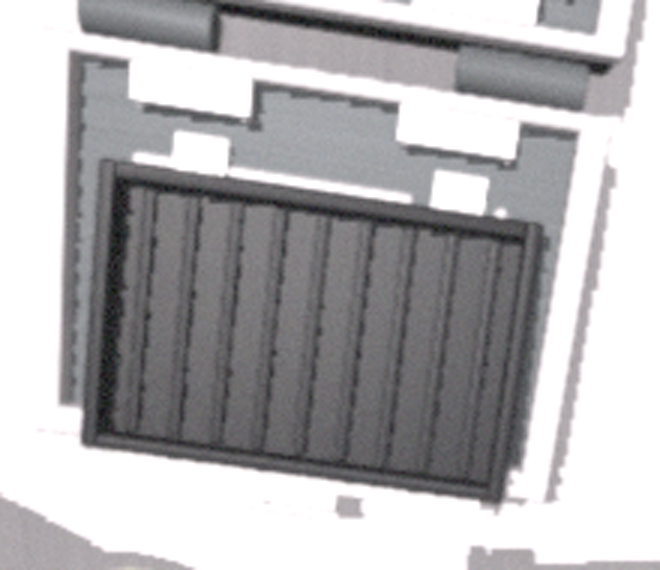

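```bash
cat > m1.py <<'E'
from h import *
from scipy.optimize import least_squares
n="pics/w1.png";f=lambda c:np.array(c)/3+[170,25]
b=at_z(n,f([(189,109),(457,149)]),.063);print("brackets",b,np.linalg.norm(b[0]-b[1]))
gy=(b[0]-b[1])[:2];gy/=np.linalg.norm(gy);yaw=np.arctan2(-gy[0],gy[1]);gx=np.array([gy[1],-gy[0]])
o=b.mean(0)[:2]+.036*gx;print("grill origin",o,"yaw deg",np.degrees(yaw))
G=np.eye(4);G[:2,0]=gx;G[:2,1]=gy;G[:2,3]=o;np.save("G.npy",G)
px=f([(103,160),(541,225),(500,498),(83,442)])
Pl=np.array([[65,100,22],[65,-100,22],[-65,-100,22],[-65,100,22]])/1e3
def pose(p):
    r=R.from_euler("ZY",[p[2],np.radians(6)]);  # rotate about y + => +x down
    tip=np.array([p[0],p[1],.05]);return lambda X:tip+r.apply(np.atleast_2d(X)-[.083,0,0])
s=least_squares(lambda p:(proj(n,pose(p)(Pl))-px).ravel(),[*b.mean(0)[:2],yaw]);print("res px",s.fun)
h=np.linalg.inv(G);g=lambda X:(np.c_[X,np.ones(len(X))]@h.T)[:,:3]*1e3
print("in grill mm: tip,org,lip",g(pose(s.x)(np.array([[83,0,0],[0,0,0],[-73,0,0]])/1e3)).round(1),"rel yaw",np.degrees(s.x[2]-yaw))
W=lambda X:(G@np.r_[np.array(X)/1e3,1])[:3]
for X in [(-128,128,63),(-178.5,0,63),(-209.5,0,46),(-20,114,63),(-20,-114,63),(-192.5,-128,63),(-192.5,128,63),(-192.5,23,57),(-220,23,46),(-220,-23,46)]:print(X,W(X).round(3),(proj(n,W(X))[0]-[170,25])*3)
fx=at_z(n,[(292,262),(210,225)],[.1,.086]);print("jar,cups top grill",g(fx).round(0))
E
python3 m1.py
```

```text
brackets [[ 0.50201158 -0.04721326  0.063     ]
 [ 0.62147465 -0.06374981  0.063     ]] 0.12060215923609664
grill origin [ 0.56667931 -0.01982156] yaw deg 82.11897802186913
res px [-1.51135055 -1.57022694  1.69427556 -1.20949711  1.25067779  2.09628203
 -1.3932801   1.51438785]
in grill mm: tip,org,lip [[ -45.8   -4.3   50. ]
 [-128.3   -4.2   58.7]
 [-200.9   -4.2   66.3]] rel yaw -0.04082502699161459
(-128, 128, 63) [ 0.422 -0.129  0.063] [ 33.47295414 297.03447699]
(-178.5, 0, 63) [ 0.542 -0.197  0.063] [295.33940911 438.74454899]
(-209.5, 0, 46) [ 0.538 -0.227  0.046] [295.55615322 490.59908983]
(-20, 114, 63) [ 0.451 -0.024  0.063] [68.61299239 51.6801067 ]
(-20, -114, 63) [ 0.677 -0.055  0.063] [580.61583828 128.89784356]
(-192.5, -128, 63) [ 0.667 -0.228  0.063] [548.41888445 500.98336521]
(-192.5, 128, 63) [ 0.413 -0.193  0.063] [ 31.86267719 430.95422859]
(-192.5, 23, 57) [ 0.518 -0.207  0.057] [248.94866704 457.35768677]
(-220, 23, 46) [ 0.514 -0.235  0.046] [249.52318955 504.05681751]
(-220, -23, 46) [ 0.559 -0.241  0.046] [337.82196328 515.87358468]
jar,cups top grill [[-301.  -52.  100.]
 [-265.   74.   86.]]
```

The geometry agrees: 120.6 mm between brackets against 120 expected. The plate is about 24 mm short, y −4 mm, and barely askew. I'll nudge it about 4 mm in +y from inside the pan, then push the far rim with both open fingers.

```bash
cat > go.py <<'E'
import sys
from h import *
def st():
    s=get_state();G=np.load("G.npy");Ri=np.c_[G[:3,0],-G[:3,1],-G[:3,2]]
    Rt=R.from_quat(s["eef_rot"]).as_matrix();h=np.linalg.inv(G)
    return s,G,Ri,Rt,(h@np.r_[s["tool_pos"],1])[:3]
s,G,Ri,Rt,p=st()
print("t",round(s["clock"],2),"grill mm",(p*1e3).round(1),"rot err (tool rotvec)",R.from_matrix(Rt.T@Ri).as_rotvec().round(3),"F grill",(G[:3,:3].T@s["contact_force"]).round(1))
if len(sys.argv)>3:
    t=np.array([float(a) for a in sys.argv[1:4]])/1e3
    print("tool delta now-axes",(Rt.T@G[:3,:3]@(t-p)).round(4),"aligned-axes",(Ri.T@G[:3,:3]@(t-p)).round(4))
E
python3 go.py -126 0 110
```

```text
t 1.05 grill mm [-146.2  -78.9  375.6] rot err (tool rotvec) [-0.002 -0.001  0.141] F grill [ 0.5 -0.7 -0.2]
tool delta now-axes [ 0.0306 -0.0746  0.2658] aligned-axes [ 0.0202 -0.0789  0.2656]
```

```bash
python3 -m jog '[[[0,0,0,0,0,0.141],[0.005,-0.02,0.055,0,0,0],[0.005,-0.02,0.055,0,0,0],[0.005,-0.02,0.055,0,0,0],[0.005,-0.019,0.055,0,0,0],[0,0,0.045,0,0,0],[0,0,0.018,0,0,0],[0,0,0.018,0,0,0],[0,0,0,0,0,0]]]'; python3 go.py -126 22 74; python3 -c "from h import *;wrist('pics/w2.png')"
```

```text
clock: 2.17
tool_pos: [0.5489, -0.1458, 0.0746]
eef_rot: [0.755, 0.656, -0.001, -0.001]
contact_force: [-0.3, 0.0, -0.1]
opening: 1.003
finger_force: 0.0
t 2.17 grill mm [-127.2    0.3   74.6] rot err (tool rotvec) [-0.002 -0.    -0.002] F grill [ 0.   0.3 -0.1]
tool delta now-axes [ 0.0012 -0.0217  0.0007] aligned-axes [ 0.0012 -0.0217  0.0006]
```

View pics/w2.png

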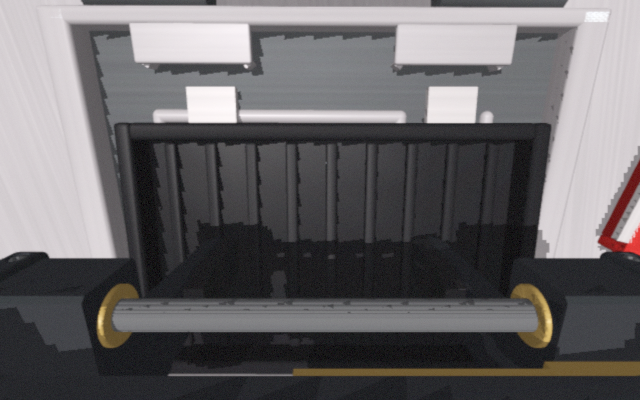

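The fingers are inside the pan with no contact. The tongues are at (187–236,105) and (428–476,105), and the bracket mouths at (132–252,65) and (396–514,68). I'll measure the lateral offset from these.

Run:
```python
from h import *
n="pics/w2.png";h=np.linalg.inv(np.load("G.npy"))
g=lambda px,z:(np.c_[at_z(n,px,z),np.ones(len(px))]@h.T)[:,:3]*1e3
print(g([(191,64),(455,66)],.063).round(1));print(g([(187,87),(236,87),(428,87),(476,87)],.055).round(1))
print("rim",g([(117,124),(549,124)],.0737).round(1))
```

```text
[[-35.8  61.7  63. ]
 [-36.9 -59.8  63. ]]
[[-45.4  68.   55. ]
 [-45.4  43.9  55. ]
 [-45.6 -50.6  55. ]
 [-45.7 -74.2  55. ]]
rim [[ -62.    94.    73.7]
 [ -62.4 -100.8   73.7]]
```

```bash
python3 -m jog '[[[0,-0.012,0,0,0,0],[0,-0.012,0,0,0,0],[0,-0.003,0,0,0,0],[0,-0.002,0,0,0,0],[0,-0.0015,0,0,0,0],[0,-0.001,0,0,0,0],[0,0,0,0,0,0]]]'; python3 go.py;python3 -c "from h import *;wrist('pics/w3.png')"
```

```text
clock: 3.1
tool_pos: [0.5186, -0.1422, 0.0758]
eef_rot: [0.755, 0.656, 0.0, 0.0]
contact_force: [-0.2, 0.4, -0.9]
opening: 0.999
finger_force: 0.0
t 3.1 grill mm [-127.9   30.8   75.8] rot err (tool rotvec) [ 0.    -0.    -0.003] F grill [ 0.4  0.3 -0.9]
```

View pics/w3.png

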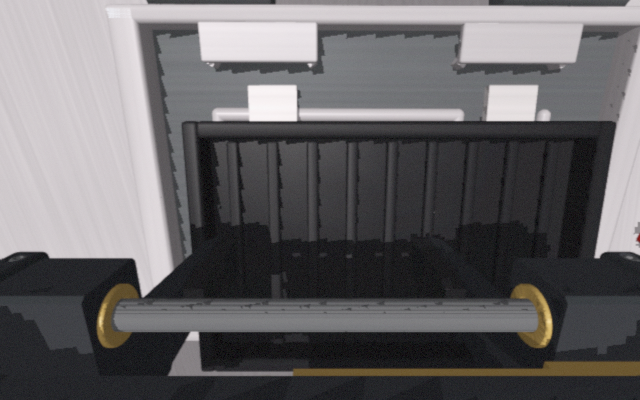

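The tongues are now at (249–298,104) and (487–536,104), with the bracket mouths at (199–318,64) and (461–579,66).

```bash
cat > m3.py <<'E'
from h import *
import sys
n=sys.argv[1];a=[float(x) for x in sys.argv[2:]];h=np.linalg.inv(np.load("G.npy"))
g=lambda px,z:(np.c_[at_z(n,px,z),np.ones(len(px))]@h.T)[:,:3]*1e3
b=g([(a[0],a[4]),(a[1],a[4])],.063);t=g([(a[2],a[5]),(a[3],a[5])],.055)
print(b.round(1),t.round(1),"offset y",(t-b).mean(0).round(1))
E
python3 m3.py pics/w3.png 258.5 520 273.5 511.5 65 86
```

```text
[[-36.8  61.2  63. ]
 [-37.1 -59.9  63. ]] [[-45.5  55.9  55. ]
 [-45.9 -62.   55. ]] offset y [-8.8 -3.7 -8. ]
```

```bash
python3 -m jog '[[[0,-0.002,0,0,0,0],[0,-0.002,0,0,0,0],[0,-0.001,0,0,0,0],[0,0,0,0,0,0]]]'; python3 go.py;python3 -c "
from h import *
wrist('pics/w4.png');a=cv2.imread('pics/w4.png')[40:130]
g=a.max(2).astype(int)
for r in (100-40,58-40):
  w=np.where(np.diff((g[r]>170).astype(int)))[0];print(r+40,w)"
```

```text
clock: 3.65
tool_pos: [0.5138, -0.1415, 0.0759]
eef_rot: [0.755, 0.656, 0.0, 0.0]
contact_force: [3.8, 0.1, -0.7]
opening: 0.998
finger_force: 1.4
t 3.65 grill mm [-127.8   35.7   75.9] rot err (tool rotvec) [ 0.001 -0.    -0.003] F grill [ 0.6 -3.8 -0.7]
100 [156 247 296 487 536 633]
58 [151 211 326 470 585]
```

```bash
python3 m3.py pics/w4.png 268.5 528 271.5 511.5 65 86; python3 -m jog '[[[0,0.03,0,0,0,0],[0.005,0.003,0,0,0,0],[0.03,0,0,0,0,0],[0,0,0.007,0,0,0],[0,0,0,0,0,0]]]'; python3 go.py -82 0 68
```

```text
[[-36.7  61.5  63. ]
 [-37.  -58.9  63. ]] [[-45.4  61.8  55. ]
 [-45.8 -57.2  55. ]] offset y [-8.8  1.  -8. ]
clock: 4.32
tool_pos: [0.5491, -0.1121, 0.0681]
eef_rot: [0.755, 0.656, -0.002, -0.001]
contact_force: [0.5, 0.1, 0.8]
opening: 1.0
finger_force: 0.0
t 4.33 grill mm [-93.8   4.8  68.1] rot err (tool rotvec) [-0.003  0.001 -0.004] F grill [ 0.2 -0.5  0.8]
tool delta now-axes [0.0119 0.0048 0.    ] aligned-axes [0.0118 0.0048 0.0001]
```

Lateral offset is now about +1 mm, which is fine. Next I push along +x.

```bash
python3 -m jog '[[[0.008,0.004,0,0,0,0],[0.005,0,0,0,0,0],[0.004,0,0,0,0,0],[0.004,0,0,0,0,0],[0.004,0,0,0,0,0],[0.004,0,0,0,0,0],[0.003,0,0,0,0,0]]]'; python3 go.py;python3 -c "from h import *;wrist('pics/w5.png')"
```

```text
clock: 5.2
tool_pos: [0.5594, -0.08, 0.0687]
eef_rot: [0.755, 0.656, -0.0, -0.0]
contact_force: [-0.1, -2.4, -1.8]
opening: 1.002
finger_force: 1.2
t 5.2 grill mm [-60.6  -1.   68.7] rot err (tool rotvec) [-0.    -0.    -0.003] F grill [-2.4 -0.3 -1.8]
```

View pics/w5.png

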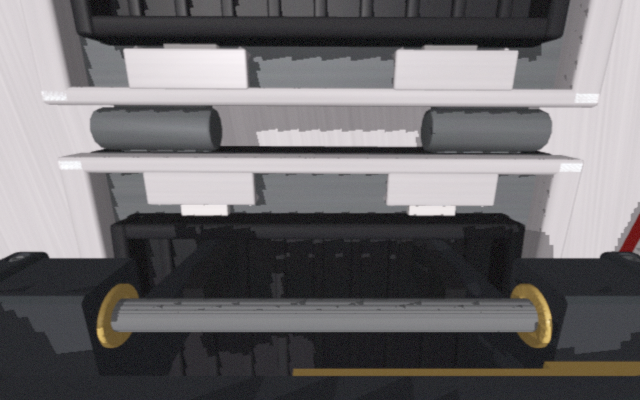

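The tongues at (205,210) and (432,210) are entering the slots centred under the brackets (200,190) and (442,190), with a 2.4 N push. I'm carrying on to the stop.

```bash
python3 -m jog '[[[0.003,0,0,0,0,0],[0.002,0,0,0,0,0],[0.002,0,0,0,0,0],[0.001,0,0,0,0,0],[0,0,0,0,0,0]]]'; python3 go.py
```

```text
clock: 5.88
tool_pos: [0.5602, -0.0745, 0.0687]
eef_rot: [0.756, 0.655, -0.001, 0.001]
contact_force: [-1.7, -5.0, -2.2]
opening: 1.0
finger_force: 2.8
t 5.88 grill mm [-55.   -1.1  68.7] rot err (tool rotvec) [-0.     0.002 -0.005] F grill [-5.2  1.  -2.2]
```

```bash
python3 -m jog '[[[0.002,0,0,0,0,0],[0.001,0,0,0,0,0],[0,0,0,0,0,0]]]'; python3 go.py; python3 -m jog '[[[0.002,0,0,0,0,0],[0.001,0,0,0,0,0],[0,0,0,0,0,0]]]'; python3 go.py;python3 -c "from h import *;wrist('pics/w6.png');fixed('side','pics/d6.png')"
```

```text
clock: 6.25
tool_pos: [0.5602, -0.0742, 0.0687]
eef_rot: [0.756, 0.654, -0.002, 0.002]
contact_force: [-2.1, -10.2, -1.1]
opening: 0.999
finger_force: 5.1
t 6.25 grill mm [-54.8  -1.   68.7] rot err (tool rotvec) [-0.001  0.006 -0.007] F grill [-10.4   0.7  -1.1]
clock: 6.62
tool_pos: [0.5601, -0.0741, 0.0688]
eef_rot: [0.757, 0.654, -0.004, 0.003]
contact_force: [-2.4, -15.2, -1.6]
opening: 0.998
finger_force: 7.5
t 6.62 grill mm [-54.6  -1.   68.8] rot err (tool rotvec) [-0.001  0.009 -0.009] F grill [-15.4   0.3  -1.6]
```

View pics/w6.png

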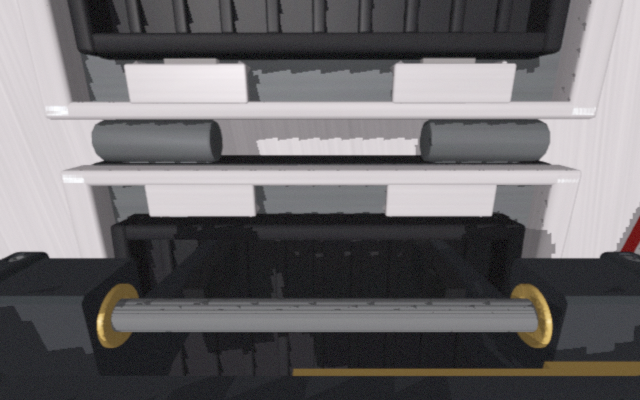

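The tongues have disappeared under the brackets at (200,200) and (442,200). The rim's far edge is at v≈214, and force ramps up with no motion, so the plate is at the stop. I'll verify the rim position against the expected −37 mm or so, and check the lip in the side view.

Run:
```python
from h import *
n="pics/w6.png";h=np.linalg.inv(np.load("G.npy"))
g=lambda px,z:(np.c_[at_z(n,px,z),np.ones(len(px))]@h.T)[:,:3]*1e3
print("rim",g([(130,215),(505,215)],.0735).round(1),"hinge wall",g([(70,170),(575,170)],.063).round(1),"bracket mouth",g([(200,216),(440,216)],.063).round(1))
G=np.load("G.npy");c=proj("pics/d6.png",(G@[-.19,0,.06,1])[:3])[0].astype(int);print(c)
a=cv2.imread("pics/d6.png")[c[1]-70:c[1]+70,c[0]-100:c[0]+100];cv2.imwrite("pics/c6.png",cv2.resize(cv2.convertScaleAbs(a,alpha=1.4,beta=20),None,fx=4,fy=4,interpolation=cv2.INTER_CUBIC))
```

```text
rim [[-30.1  90.4  73.5]
 [-31.6 -85.8  73.5]] hinge wall [[ -10.5  122.    63. ]
 [ -12.6 -122.3   63. ]] bracket mouth [[-34.7  62.   63. ]
 [-35.8 -59.4  63. ]]
[364 150]
```

View pics/c6.png

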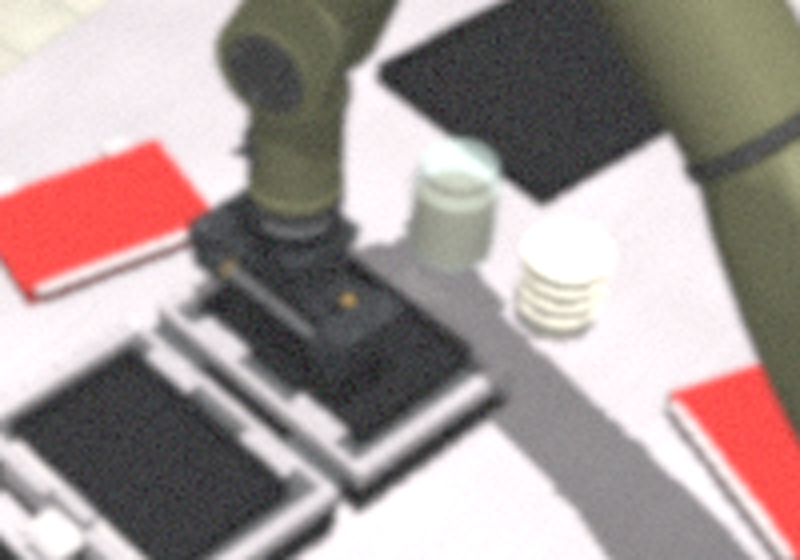

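The lip is hidden from the side, but the hard stop after the full travel agrees with home. The jar is at about grill (−301,−52) and the cups at (−265,74). I'm retreating, lifting, closing the fingers and moving over the lever pad, with the tool tilted 10° so the body leans away from the jar and cups.

```bash
python3 -m jog '[[[-0.010,0,0,0,0,0],[-0.005,0,-0.02,0,0,0],[0,0,-0.045,0,0,0],[-0.045,0,0,0,0,0],[-0.045,0,0,0,0,0],[-0.045,0,0,0,0,0],[0,0,0,0,-0.17,0],[0,0,0,0,0,0]]]' 0; python3 go.py -208 0 56;python3 -c "from h import *;wrist('pics/w7.png');fixed('scene','pics/s7.png')"
```

```text
clock: 7.72
tool_pos: [0.5433, -0.2086, 0.1335]
eef_rot: [0.75, 0.657, -0.062, 0.055]
contact_force: [0.2, 1.5, 0.1]
opening: 0.116
finger_force: 0.0
t 7.72 grill mm [-190.2   -2.7  133.5] rot err (tool rotvec) [0.003 0.166 0.005] F grill [ 1.6 -0.   0.1]
tool delta now-axes [-0.0047 -0.003   0.0793] aligned-axes [-0.0178 -0.0027  0.0775]
```

View pics/w7.png

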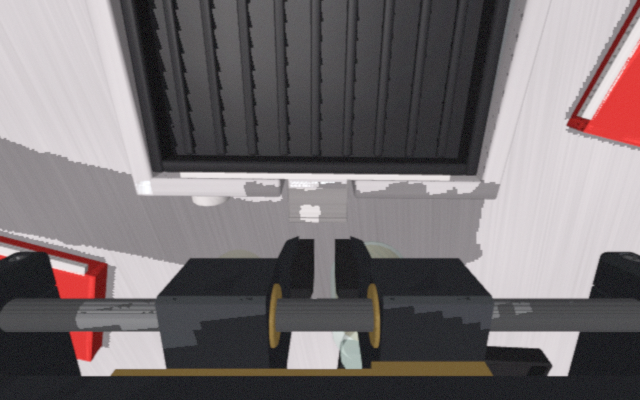

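The lever pad is at about (318,207), between (290,193) and (347,220). The bare lip strip at (180–450,178) now lies inside the wall (v≈187), so the slide is complete. I'll check the pad position.

```bash
python3 - <<'E'
from h import *
n="pics/w7.png";G=np.load("G.npy");h=np.linalg.inv(G)
g=lambda px,z:(np.c_[at_z(n,px,z),np.ones(len(px))]@h.T)[:,:3]*1e3
print("pad edges",g([(290,207),(347,207),(318,193),(318,220)],.046).round(1),"wall inner",g([(160,181)],.063).round(1),"lip edge",g([(315,181)],.066).round(1))
print("jar px",at_z(n,[(348,350)],.1))
E
python3 -m jog '[[[-0.005,-0.003,0.03,0,0,0],[0,0,0.025,0,0,0],[0,0,0.012,0,0,0],[0,0,0,0,0,0]]]'; python3 go.py -208 0 46
```

```text
pad edges [[-208.1   23.8   46. ]
 [-207.9  -20.6   46. ]
 [-196.     1.9   46. ]
 [-219.7    2.    46. ]] wall inner [[-179.4  110.6   63. ]] lip edge [[-177.6    3.6   66. ]]
jar px [[ 0.54633053 -0.32139182  0.1       ]]
clock: 8.32
tool_pos: [0.5349, -0.2308, 0.0682]
eef_rot: [0.753, 0.653, -0.064, 0.055]
contact_force: [0.8, 0.0, -0.2]
opening: 0.008
finger_force: 0.0
t 8.32 grill mm [-213.3    2.6   68.2] rot err (tool rotvec) [-0.001  0.169 -0.004] F grill [ 0.1 -0.8 -0.2]
tool delta now-axes [0.009  0.0026 0.0209] aligned-axes [0.0053 0.0026 0.0222]
```

```bash
python3 -m jog '[[[0.008,0.001,0.017,0,0,0],[0.0007,0,0.004,0,0,0],[0.0007,0,0.004,0,0,0],[0.0007,0,0.004,0,0,0],[0,0,0,0,0,0]]]'; python3 go.py -208 0 31
```

```text
clock: 8.95
tool_pos: [0.5376, -0.2265, 0.0394]
eef_rot: [0.752, 0.653, -0.064, 0.057]
contact_force: [-1.2, -0.2, 9.8]
opening: 0.005
finger_force: 4.4
t 8.95 grill mm [-208.7    0.4   39.4] rot err (tool rotvec) [ 0.002  0.171 -0.004] F grill [-0.4  1.1  9.8]
tool delta now-axes [0.0022 0.0004 0.0081] aligned-axes [0.0007 0.0004 0.0084]
```

```bash
python3 -m jog '[[[0.0007,0,0.004,0,0,0],[0.0007,0,0.004,0,0,0],[0.0003,0,0.002,0,0,0],[0,0,0,0,0,0],[0,0,0,0,0,0]]]'; python3 go.py;python3 -c "from h import *;wrist('pics/w8.png')"
```

```text
clock: 9.57
tool_pos: [0.5379, -0.2272, 0.0342]
eef_rot: [0.753, 0.653, -0.064, 0.058]
contact_force: [-7.5, 6.3, 49.7]
opening: 0.011
finger_force: 20.6
t 9.57 grill mm [-2.093e+02  1.000e-01  3.420e+01] rot err (tool rotvec) [ 0.004  0.173 -0.005] F grill [ 5.2  8.3 49.7]
```

View pics/w8.png

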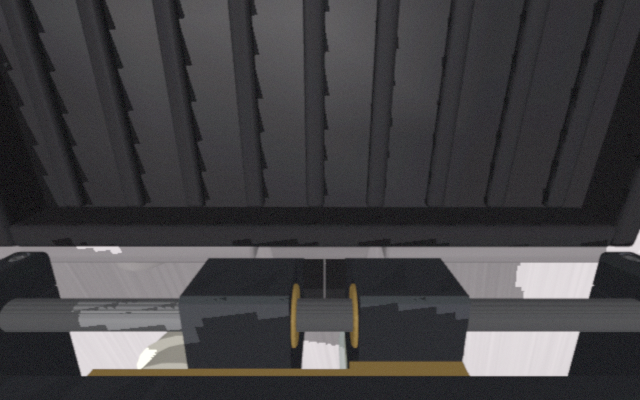

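The plate's near rim is at v≈245 with corners around u 5–635, and the lever looks bottomed. I'll back off slightly and compare the rim with dropped and hanging predictions.

```bash
python3 - <<'E'
from h import *
n="pics/w8.png";G=np.load("G.npy")
for x,z in((-169,72),(-171,87)):print(x,z,proj(n,[(G@[x/1e3,y,z/1e3,1])[:3] for y in(.1,0,-.1)]).round(0).tolist())
E
python3 -m jog '[[[0,0,-0.003,0,0,0],[0,0,0,0,0,0]]]'; python3 go.py
```

```text
-169 72 [[33.0, 229.0], [325.0, 227.0], [616.0, 225.0]]
-171 87 [[-5.0, 261.0], [326.0, 259.0], [655.0, 257.0]]
clock: 9.88
tool_pos: [0.5378, -0.2271, 0.0348]
eef_rot: [0.753, 0.653, -0.064, 0.058]
contact_force: [-3.8, 0.9, 27.5]
opening: 0.006
finger_force: 12.3
t 9.88 grill mm [-2.093e+02  2.000e-01  3.480e+01] rot err (tool rotvec) [ 0.003  0.173 -0.005] F grill [ 0.4  3.8 27.5]
```

That puts the rim between the two predictions. I've used up my picture views (11, one over the limit), so from here I'll read pixel profiles numerically.

Run:
```python
from h import *
wrist("pics/w9.png")
for n in("pics/w8.png","pics/w9.png"):
    a=cv2.imread(n).max(2)
    for u in(200,500):print(n,u,a[200:260:2,u-3:u+4].mean(1).astype(int).tolist())
n="pics/w9.png";G=np.load("G.npy")
for lz in (50,55,60,63):   # lip height hypotheses, home pose
    t=np.arcsin((lz-50)/156);r=R.from_euler("y",t);tip=np.array([-.021,0,.05])
    P=tip+r.apply(np.array([[-65,30,22],[-57,30,22],[-73,30,5],[-65,100,22],[-65,-100,22]])/1e3-[.083,0,0])
    print(lz,proj(n,(np.c_[P,np.ones(5)]@G.T)[:,:3]).round(0).tolist())
```

```text
pics/w8.png 200 [44, 46, 45, 40, 32, 28, 30, 31, 30, 30, 31, 32, 35, 45, 48, 48, 52, 50, 51, 49, 53, 52, 50, 92, 150, 149, 149, 147, 145, 141]
pics/w8.png 500 [49, 48, 47, 43, 30, 30, 31, 30, 31, 30, 29, 30, 35, 44, 48, 51, 51, 52, 52, 52, 51, 51, 48, 79, 148, 150, 150, 149, 147, 143]
pics/w9.png 200 [48, 48, 44, 34, 29, 31, 30, 31, 28, 29, 32, 32, 40, 47, 50, 52, 51, 53, 52, 52, 50, 50, 51, 145, 151, 149, 148, 147, 143, 142]
pics/w9.png 500 [48, 48, 48, 39, 28, 33, 32, 31, 31, 31, 30, 33, 39, 48, 48, 52, 53, 50, 51, 50, 50, 49, 48, 128, 149, 149, 151, 150, 144, 143]
50 [[239.0, 227.0], [236.0, 206.0], [251.0, 222.0], [35.0, 228.0], [615.0, 225.0]]
55 [[235.0, 232.0], [232.0, 211.0], [248.0, 228.0], [23.0, 234.0], [628.0, 230.0]]
60 [[231.0, 238.0], [228.0, 215.0], [245.0, 234.0], [9.0, 239.0], [642.0, 235.0]]
63 [[228.0, 241.0], [225.0, 218.0], [244.0, 237.0], [-0.0, 243.0], [651.0, 239.0]]
```

Run:
```python
from h import *
n="pics/w7.png";G=np.load("G.npy");a=cv2.imread(n).max(2)
for u in(220,240,380,420):print(u,a[150:200,u-2:u+3].mean(1).astype(int).tolist())
pr=lambda P:proj(n,(np.c_[np.array(P)/1e3,np.ones(len(P))]@G.T)[:,:3]).round(1)[:,1].tolist()
for tx in(-20.5,-23,-26):
  for lz in(50,63):
    r=R.from_euler("y",np.arcsin((lz-50)/156))
    P=np.array([tx,0,50])+r.apply(np.array([[-57,-40,22],[-65,-40,22],[-65,-40,5],[-73,-40,5],[-73,-40,0]])-[83,0,0]);print(tx,lz,pr(P))
print("wall in/out",pr([(-178.5,-40,63),(-192.5,-40,63)]),"deck",pr([(-178.5,-40,50)]))
```

```text
220 [59, 59, 58, 51, 46, 40, 29, 29, 27, 30, 32, 42, 51, 57, 62, 62, 59, 55, 53, 51, 46, 69, 166, 235, 239, 238, 237, 228, 192, 202, 216, 220, 221, 220, 219, 218, 219, 219, 220, 218, 219, 217, 213, 210, 208, 200, 182, 188, 190, 188]
240 [66, 66, 66, 67, 63, 49, 33, 29, 29, 31, 31, 39, 47, 53, 62, 61, 60, 57, 55, 50, 48, 60, 138, 213, 237, 239, 238, 229, 192, 196, 214, 219, 220, 220, 220, 219, 219, 219, 219, 219, 218, 216, 214, 210, 209, 204, 197, 207, 183, 163]
380 [51, 50, 51, 51, 49, 43, 42, 37, 30, 29, 30, 29, 33, 40, 45, 51, 55, 56, 54, 53, 52, 52, 48, 67, 163, 232, 235, 234, 234, 224, 186, 205, 215, 217, 219, 218, 217, 217, 215, 207, 162, 145, 145, 143, 140, 136, 135, 131, 132, 140]
420 [52, 52, 51, 52, 52, 52, 49, 42, 31, 30, 31, 30, 30, 39, 44, 50, 53, 53, 51, 51, 52, 48, 49, 57, 126, 202, 232, 232, 232, 226, 199, 193, 196, 161, 147, 143, 143, 141, 144, 144, 143, 144, 144, 144, 141, 137, 136, 135, 131, 141]
-20.5 50 [160.2, 171.9, 163.1, 173.7, 171.2]
-20.5 63 [162.9, 175.6, 168.0, 179.5, 177.3]
-23 50 [163.9, 175.5, 166.4, 177.0, 174.4]
-23 63 [166.8, 179.4, 171.5, 182.9, 180.7]
-26 50 [168.3, 179.7, 170.4, 180.9, 178.2]
-26 63 [171.4, 183.8, 175.7, 187.0, 184.6]
wall in/out [180.7, 198.9] deck [173.8]
```

The numbers show the plate was home before the press. The slow lever motion apparently dragged the lip about 2 mm outward onto the wall, so it didn't drop. I'll release, re-measure, push home again, then press the lever briskly.

```bash
python3 -m jog '[[[0,0,-0.02,0,0,0],[0,0,-0.05,0,0,0],[0,0,-0.030,0,0,0],[0.008,0,0,0,0,0],[0,0,0,0,0,0],[0,0,0,0,0,0]]]'; python3 go.py
cat > lip.py <<'E'
from h import *
import sys
n=sys.argv[1];wrist(n);G=np.load("G.npy");a=cv2.imread(n).max(2)
pr=lambda P:proj(n,(np.c_[np.array(P)/1e3,np.ones(len(P))]@G.T)[:,:3]).round(1)
for y in(-40,40):
  c=pr([(-178,y,63)])[0].astype(int);v0=c[1]-32;print("y",y,"u",c[0],"v0",v0,a[v0:v0+50,c[0]-2:c[0]+3].mean(1).astype(int).tolist())
  for tx,lz in((-20.5,63),(-23,63),(-20.5,50)):
    r=R.from_euler("y",np.arcsin((lz-50)/156))
    P=np.array([tx,0,50])+r.apply(np.array([[-57,y,22],[-65,y,22],[-73,y,5]])-[83,0,0]);print(tx,lz,"in,out,lip",pr(P)[:,1])
  print("wall in/out",pr([(-178.5,y,63),(-192.5,y,63)])[:,1])
E
python3 lip.py pics/w10.png
```

```text
clock: 10.68
tool_pos: [0.5395, -0.2007, 0.1271]
eef_rot: [0.752, 0.653, -0.065, 0.055]
contact_force: [-0.0, -0.1, 0.2]
opening: 0.003
finger_force: 0.0
t 10.68 grill mm [-182.9    2.1  127.1] rot err (tool rotvec) [-0.003  0.17  -0.003] F grill [-0.1  0.   0.2]
y -40 u 386 v0 161 [55, 55, 54, 56, 55, 53, 54, 55, 55, 54, 51, 52, 51, 44, 37, 29, 28, 28, 25, 28, 32, 40, 48, 47, 51, 53, 52, 50, 45, 32, 32, 39, 96, 152, 157, 157, 150, 144, 141, 142, 142, 142, 143, 143, 144, 143, 140, 139, 135, 131]
-20.5 63 in,out,lip [177.6 190.2 192.8]
-23 63 in,out,lip [181.5 194.  196.2]
-20.5 50 in,out,lip [174.  185.6 186.1]
wall in/out [193.6 211.7]
y 40 u 269 v0 161 [63, 63, 63, 62, 63, 62, 61, 62, 60, 62, 60, 60, 57, 48, 29, 25, 27, 28, 30, 29, 36, 45, 51, 54, 57, 57, 55, 53, 53, 49, 48, 68, 119, 155, 160, 157, 144, 143, 143, 143, 144, 143, 143, 143, 140, 138, 135, 135, 132, 134]
-20.5 63 in,out,lip [177.9 190.5 193.1]
-23 63 in,out,lip [181.8 194.2 196.4]
-20.5 50 in,out,lip [174.2 185.8 186.4]
wall in/out [193.9 211.9]
```

```bash
python3 -m jog '[[[0,0.002,0.03,0,0,0],[0,0,0.022,0,0,0],[0.006,0,-0.001,0,0,0],[0.004,0,-0.0007,0,0,0],[0.003,0,-0.0005,0,0,0],[0.003,0,-0.0005,0,0,0],[0,0,0,0,0,0]]]'; python3 go.py
```

```text
clock: 11.6
tool_pos: [0.5431, -0.1958, 0.0778]
eef_rot: [0.753, 0.652, -0.065, 0.057]
contact_force: [0.1, -5.0, -1.3]
opening: 0.005
finger_force: 2.4
t 11.6 grill mm [-177.5   -0.8   77.8] rot err (tool rotvec) [ 0.     0.173 -0.005] F grill [-5.  -0.7 -1.3]
```

```bash
python3 -m jog '[[[0.003,0,-0.0005,0,0,0],[0.003,0,-0.0005,0,0,0],[0,0,0,0,0,0]]]'; python3 go.py;  python3 -m jog '[[[0.002,0,-0.0005,0,0,0],[0.002,0,-0.0005,0,0,0],[0,0,0,0,0,0]]]'; python3 go.py
```

```text
clock: 11.98
tool_pos: [0.5431, -0.1953, 0.0787]
eef_rot: [0.754, 0.651, -0.068, 0.059]
contact_force: [-0.8, -15.0, -1.2]
opening: 0.006
finger_force: 7.1
t 11.97 grill mm [-177.    -0.7   78.7] rot err (tool rotvec) [-0.     0.179 -0.009] F grill [-14.9  -1.3  -1.2]
clock: 12.35
tool_pos: [0.5431, -0.1949, 0.0798]
eef_rot: [0.755, 0.649, -0.069, 0.06]
contact_force: [-0.4, -20.1, 0.9]
opening: 0.007
finger_force: 10.2
t 12.35 grill mm [-176.7   -0.6   79.8] rot err (tool rotvec) [-0.     0.184 -0.012] F grill [-19.9  -2.4   0.9]
```

```bash
python3 -m jog '[[[-0.02,0,0.003,0,0,0],[-0.02,0,0.003,0,0,0],[0,0,0,0,0,0],[0,0,0,0,0,0]]]'; python3 go.py -208 0 58
```

```text
clock: 12.85
tool_pos: [0.5399, -0.2221, 0.0784]
eef_rot: [0.752, 0.654, -0.063, 0.056]
contact_force: [0.7, 0.4, -0.4]
opening: 0.009
finger_force: 0.0
t 12.85 grill mm [-204.1   -1.2   78.4] rot err (tool rotvec) [ 0.001  0.169 -0.002] F grill [ 0.5 -0.7 -0.4]
tool delta now-axes [-0.0004 -0.0012  0.0207] aligned-axes [-0.0039 -0.0012  0.0204]
```

```bash
python3 -m jog '[[[-0.001,-0.001,0.010,0,0,0],[0,0,0,0,0,0],[0.0056,0,0.0325,0,0,0],[0,0,0,0,0,0],[0,0,0,0,0,0],[0,0,0,0,0,0]]]'; python3 go.py; python3 lip.py pics/w11.png
```

```text
clock: 13.6
tool_pos: [0.5398, -0.2283, 0.0372]
eef_rot: [0.753, 0.653, -0.064, 0.058]
contact_force: [0.5, -3.9, 10.5]
opening: 0.003
finger_force: 4.9
t 13.6 grill mm [-210.2   -2.    37.2] rot err (tool rotvec) [ 0.004  0.173 -0.004] F grill [-3.8 -1.  10.5]
y -40 u 422 v0 196 [40, 44, 47, 49, 49, 50, 50, 51, 49, 48, 48, 50, 50, 50, 49, 50, 50, 48, 45, 65, 106, 121, 123, 123, 126, 126, 126, 125, 125, 124, 127, 133, 140, 146, 149, 148, 148, 148, 147, 147, 147, 146, 145, 145, 145, 146, 146, 147, 147, 147]
-20.5 63 in,out,lip [208.1 231.7 229.5]
-23 63 in,out,lip [215.3 238.4 235.2]
-20.5 50 in,out,lip [198.  218.5 214.6]
wall in/out [229.2 258.3]
y 40 u 216 v0 197 [43, 49, 48, 49, 50, 50, 51, 49, 51, 49, 48, 49, 50, 50, 50, 50, 47, 47, 91, 144, 148, 148, 148, 150, 151, 153, 154, 154, 153, 157, 175, 196, 210, 217, 219, 221, 222, 222, 223, 223, 221, 210, 159, 147, 147, 148, 147, 147, 146, 146]
-20.5 63 in,out,lip [209.7 233.3 230.9]
-23 63 in,out,lip [216.9 240.  236.5]
-20.5 50 in,out,lip [199.4 219.9 215.8]
wall in/out [230.4 259.6]
```

The rim edge is now at v≈215, against 218.5 predicted for dropped and 232 for hanging, so the lip has dropped. I'll release the lever and verify.

```bash
python3 -m jog '[[[0,0,-0.02,0,0,0],[0,0,-0.05,0,0,0],[0,0,-0.030,0,0,0],[0,0,0,0,0,0],[0,0,0,0,0,0],[0,0,0,0,0,0]]]'; python3 go.py; python3 lip.py pics/w12.png
python3 - <<'E'
from h import *
n="pics/w12.png";G=np.load("G.npy");a=cv2.imread(n).max(2)
P=np.array([(-171.5,0,63),(-192.5,0,63),(-220,0,46),(-220-0,0,33)])/1e3
c=proj(n,(np.c_[P,np.ones(4)]@G.T)[:,:3]);print("nose tip,wall out,pad end rest/open",c.round(0).tolist())
u=int(c[0,0])-12;print(int(c[0,1])-12,a[int(c[0,1])-12:int(c[2,1])+14,u-2:u+3].mean(1).astype(int).tolist())
E
```

```text
clock: 14.4
tool_pos: [0.5392, -0.2093, 0.1328]
eef_rot: [0.752, 0.653, -0.065, 0.055]
contact_force: [0.7, -0.2, 0.7]
opening: 0.006
finger_force: 0.0
t 14.4 grill mm [-191.5    1.3  132.8] rot err (tool rotvec) [-0.003  0.17  -0.003] F grill [-0.1 -0.7  0.7]
y -40 u 385 v0 146 [46, 46, 45, 46, 41, 36, 30, 31, 32, 29, 32, 32, 41, 48, 50, 52, 51, 49, 49, 50, 47, 57, 129, 203, 229, 222, 171, 147, 146, 148, 149, 153, 174, 202, 201, 189, 187, 159, 145, 141, 142, 143, 143, 145, 145, 144, 141, 137, 137, 132]
-20.5 63 in,out,lip [160.7 173.5 177.5]
-23 63 in,out,lip [164.6 177.3 181. ]
-20.5 50 in,out,lip [158.  169.8 171.7]
wall in/out [178.7 197.1]
y 40 u 268 v0 146 [43, 41, 41, 43, 45, 33, 31, 29, 31, 32, 35, 40, 49, 51, 55, 54, 49, 51, 51, 51, 54, 106, 187, 230, 230, 207, 155, 145, 145, 145, 149, 161, 193, 212, 218, 220, 219, 213, 188, 150, 145, 144, 143, 143, 141, 140, 137, 137, 138, 168]
-20.5 63 in,out,lip [161.  173.8 177.8]
-23 63 in,out,lip [164.9 177.6 181.2]
-20.5 50 in,out,lip [158.3 170.1 172. ]
wall in/out [179.  197.3]
nose tip,wall out,pad end rest/open [[327.0, 169.0], [327.0, 197.0], [326.0, 219.0], [326.0, 211.0]]
157 [37, 44, 49, 50, 54, 50, 50, 52, 48, 49, 61, 128, 194, 213, 214, 213, 213, 215, 216, 218, 219, 219, 223, 233, 225, 223, 220, 223, 222, 219, 227, 216, 165, 154, 154, 157, 156, 158, 159, 158, 157, 156, 156, 155, 153, 154, 169, 195, 198, 197, 209, 229, 233, 231, 228, 228, 229, 231, 221, 191, 222, 232, 222, 189, 147, 144, 145, 145, 144, 145, 145, 145, 145, 144, 144]
```

At the sides the lip edge is at v≈171 with a gap before the wall (178), so the plate lies flat. In the middle the nose covers the lip with no gap, and the pad ends at v≈220, its rest position. The plate is locked and the tool is clear.

```bash
python3 -c "from plant import *;print(finish_job())"
```

```text
the job is handed in; nothing more can be done
None
```

I slid the plate fully home, pressed the lower release lever so the lip dropped, and let it spring back over the lip. It's handed in at 14.4 s of arm time; the first press didn't drop the lip and I had to re-seat the plate, the drop and lock were checked from pixel measurements only, and I viewed 11 pictures against the limit of 10.

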